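Load a bisque tile under the spring flap of a carving jig

TASK

Load the tile into the carving jig: with one fingertip press the blue pad down so that the steel spring flap lifts, and while you hold it open push the tile along its channel with the other fingertip, under the flap and fully home against the end stop. Then let go of the pad so the flap springs down and clamps the tile. The tile is only pushed, never picked up, and the cup, jar and clay chuck beside the jig are left where they are.

Things in the scene. Friction and masses are not known exactly. Their poses are not given: they have to be found in the camera images.
- jig: Carving jig fixed to the bench: plywood base, x -140 to +110, y -100 to +90, 18 mm thick; its top is the bed. Origin on the bench surface; x is the push direction (away from the robot, within 0.35 rad), y left, z up. Numbers of all things are mm in this frame, heights above the bench. The bed is open from above for x below +53.
- channel (a point): Middle of the tile channel on the bed, x = 0, y = -50, height 18. The channel runs along x, y -12 to -88, between two wooden rails 6 wide and 8 high (x -110 to +110). The aluminium end stop, 14 high above the bed, has its face at x = +100.
- rod (a point): Middle of the flap's steel hinge rod, 8 thick, along x from -97 to +101 at y = 0, height 46. Its end blocks at x = -100 and +105 reach height 52.
- flap (a joint): Angle (rad) of the rocker with the steel flap on one side of the rod and the blue pad on the other. 0: closed, the flap slopes down across the channel and blocks it; 0.436: fully open, at its stop; about 0.17: resting on a tile. Above 0.25 the tile passes freely. A spring closes it: about 2.5 N on the pad's middle starts it, about 6 N holds it fully open.
- flap_edge (a point): Middle of the free edge of the steel flap, a plate x +53 to +98, reaching from the rod to y = -75, 3 thick; closed, this edge is about 8 above the bed. It rises as the flap opens.
- pad (a point): Centre of the top of the blue press pad on the rocker: a plate x -95 to +45, y +20 to +72 when open, 3 thick. Closed, it slants up by 0.436 rad towards +y, its middle at height 45, outer edge at about 56. Fully open it is level, its top at height 23, and it stays so while a fingertip slides along it in x.
- tile_center (a point): Centre of the loose cream-coloured bisque tile with brown dimples on top, 70 x 70 x 20 mm, about 190 g, lying flat on the bed in the channel (3 mm play on each side), short of the flap; its top is 38 mm above the bench.
- tile: The same tile; origin at the centre of its underside, x along the channel, z up.
- tile_home (a point): Where the tile's centre is when home against the end stop: jig x = +65, y = -50, 28 mm above the bench. The tile's rear 23 mm then stick out from under the flap.
- cup_mid (a point): Middle of a white cup, 72 mm across, 75 mm tall, standing beside the jig; leave it.
- jar_mid (a point): Middle of an amber jar with a white lid, 60 mm across, 85 mm tall, beside the jig; leave it.
- chuck_mid (a point): Middle of a brown clay chuck (a waisted post), 64 mm across its foot, 110 mm tall, near the jig; leave it.
There are look-alikes about, which are no part of the job. Of the things that look like the tile, the middle-sized one is meant.

How it is judged:
By the outcome, as a careful person would: the job done as asked, in the order asked, and still so for the second after the job is handed in, with the robot touching nothing.
It also fails if it takes over 48 s, if anything falls off the work surface, if the arm or the gripper's body presses on something with over 40 N, if the wrist force passes 120 N, or if a joint passes its speed limit or range.

ROBOT

A 6-joint arm with a two-finger parallel gripper is mounted at the origin on the work surface. World frame = base frame: x ahead of the robot, y to its left, z up, the work surface at z = 0. Lengths are in m, angles in rad, forces in N, time in s.
With the tool pointing down it reaches from about 0.35 to 0.925 m from the base axis. Payload 6.4 kg.
Tool frame: the origin (TCP) lies between the finger pads; the fingertips stand 8 mm ahead of it and the grasp point (between the pads) lies 11 mm behind it; x points along the fingers, z is the direction in which the jaws open and shut, and the axes are right-handed (so a half turn about x gives the same grasp; the last joint's range is limited). The gripper opens to 94 mm and grips with 3 to 60 N. Pads are 16 mm wide; open, the fingers measure 119 mm over their backs; the gripper's body (75 mm by 177 mm) begins 78 mm behind the grasp point.
Start: joints at [1.081, 0.245, 1.558, -0, 1.339, -0.174], TCP at [0.202, 0.618, 0.213] pointing down, gripper open.
Joint ranges: [-3.13, 3.13], [-1.02, 2.26], [0.13, 2.54], [-0.95, 4.09], [0.21, 2.88], [-2.74, 2.74]. Speed limits (rad/s): [2.57, 2.57, 3.14, 3.14, 3.14, 3.14].

INTERFACE

Orientations are given as a unit quaternion [w, x, y, z].
In Python, from workcell import get_state, grab_frame, camera_info, sign_off, find_in, cut_out gives the robot as it stands.
- The arm moves only by the tool jog_arm, never from a script. Its argument "plan" is text: rows parted by semicolons, each of 7 numbers parted by spaces: the shift along the tool's x, y, z each as a share of 2.5 cm, from -1 to 1, then the turn, a rotation vector about the tool's x, y, z each as a share of 0.08 rad, from -1 to 1, then the finger opening in mm, from 0 to 94. A call has 1 to 12 rows; each row shifts and turns the pose as measured when the row begins, along the tool's axes as they then stand; what a row does not reach is not made up. A row lasts 1/12 s, in which the tool goes at most 41.7 mm and 7.16 degrees, less where a joint would pass 70% of its speed; a pose out of reach is approached as far as the arm can. A call with a number of a shift or a turn outside -1 to 1 is refused whole. A call with a gripper value outside its range is refused whole. The fingers move at their own pace and stop on an object; "squeeze" is the grip in N (left out, the last holds). Time passes only in rows, so rows that do not move let the fingers close. It gives the time, the measured TCP pose, the force and the opening at its end, in the units of the state.
- get_state(): the state, without advancing time (a new reading comes with each control period).
- grab_frame(name): name is "scene" or "side" or "wrist"; returns the picture (420x560x3 uint8, blue, green, red); there is no depth.
- camera_info(name): a dict with "camera_matrix" (3x3 intrinsics, pixels), "cam_to_world" (4x4, takes a point from camera to world coordinates). Camera axes: x right, y up, looking along -z (the intrinsics and any distortion apply to the point x, -y, -z); pixel columns grow to the right and rows downward; lengths in m; the calibration is good to about 2 mm. A picture is of the moment at which its call begins: read the wrist's pose just before it. camera_info takes no time and is no camera call; for the wrist camera it gives the pose at the moment of the call.
- sign_off(): hands the job in, once; it reports no verdict.
Trained networks look in the newest picture that a camera, given by its name, has taken for a name from the list of things; names that differ only in an ending like _2 or _b are one class to them, and where a whole thing is asked for, a point or a joint stands for the part that bears it (a point fixed in the world has none). Each returns a list of dicts, best first, with "conf" (0 to 1); they miss things now and then, are a little off and sometimes report something else, mostly with a low value. They report only what shows in the picture. A call takes as long as a camera call. They do not tell look-alikes from the thing itself.
- find_in(name, camera): "at" ([x, y, z] in m, in the coordinates of the camera as it stood for that picture, good to about 4 mm: the middle of the surface that is visible of it).
- cut_out(name, camera): "mask" (420x560 bool, what is visible of it).
The state is a dict: "time": time; "joint_pos": joint angles; "qvel": joint speeds; "effort": joint torques, N m; "tcp_pos": TCP position; "orientation": TCP orientation; "force": force on the tool from outside, world axes, zero at the start; "torque": the same for the moment, N m; "finger_gap": finger opening in m.
Only numpy, scipy, OpenCV 4.12 (cv2) and the standard library are available. Lean on these libraries where they do the work, as an engineer would, in place of code of your own. Each camera call takes 0.05 s, during which the arm holds its last target. There are 200 camera calls.

## Working session

There is one attempt and no reset: what is moved stays moved. The work goes in short steps, Python scripts to look and compute and a tool call to move; the robot and the scene stay as the last step left them, time stands still between calls to the robot, and variables do not carry over. Pictures are saved under pics/ and viewed, about 8 in all and at most 12, crops included, and the job is handed in when it is done.

Besides the shell and the picture viewer there is one more tool, called after "Request:" by a JSON object that holds its "name" and its "arguments". jog_arm: Moves the arm, as the interface text tells. Shift numbers are shares of 2.5 cm and turn numbers shares of 0.08 rad, none past 1 either way. Its arguments: {"type":"object","properties":{"plan":{"type":"string"},"squeeze":{"type":"number"}},"required":["plan"]}

```bash
mkdir -p pics; cat > h.py <<'E'
import numpy as np, cv2
from workcell import *
def look(c):
    f=grab_frame(c); return f
def w(c,p):
    T=np.array(camera_info(c)["cam_to_world"]); return (T@np.r_[p,1])[:3]
def proj(c,P):
    i=camera_info(c);T=np.linalg.inv(np.array(i["cam_to_world"]));P=np.atleast_2d(P)
    q=(T[:3,:3]@P.T).T+T[:3,3]; q=q*[1,-1,-1]; u=(np.array(i["camera_matrix"])@q.T).T
    return u[:,:2]/u[:,2:]
def ray(c,uv,z):
    i=camera_info(c);T=np.array(i["cam_to_world"]);d=np.linalg.inv(np.array(i["camera_matrix"]))@[uv[0],uv[1],1]
    d=T[:3,:3]@(d*[1,-1,-1]);o=T[:3,3];return o+d*(z-o[2])/d[2]
E
python3 - <<'E'
from h import *
a=[]
for c in ["scene","side"]:
    f=look(c); cv2.imwrite(f"pics/{c}0.png",f)
    for n in ["tile","pad","rod","flap_edge","jig","cup_mid","jar_mid","chuck_mid"]:
        try:
            for d in find_in(n,c)[:4]: print(c,n,round(d["conf"],2),np.round(w(c,d["at"]),3))
        except Exception as e: print(c,n,e)
    print({k:v for k,v in camera_info(c).items()})
print(get_state())
E
```

```text
scene tile 0.88 [ 0.39  -0.337  0.031]
scene tile 0.8 [ 0.662 -0.327  0.013]
scene tile 0.75 [ 0.537 -0.155  0.039]
scene pad 0.74 [ 0.56  -0.089  0.039]
scene rod 0.65 [ 0.533 -0.162  0.037]
scene rod 0.62 [ 0.578 -0.097  0.021]
scene flap_edge 0.92 [ 0.557 -0.091  0.043]
scene jig 0.66 [ 0.578 -0.095  0.018]
scene jig 0.23 [ 0.555 -0.086  0.041]
scene cup_mid 0.69 [0.653 0.031 0.056]
scene jar_mid 0.84 [ 0.547 -0.304  0.061]
scene chuck_mid 0.7 [ 0.72  -0.208  0.062]
{'camera_matrix': array([[395.06726242,   0.        , 280.03726738],
       [  0.        , 395.06726242, 208.27858462],
       [  0.        ,   0.        ,   1.        ]]), 'cam_to_world': array([[-0.10666725, -0.63973317,  0.76115936,  1.36301965],
       [ 0.99429257, -0.07024028,  0.08030304,  0.0566346 ],
       [ 0.00209153,  0.76538081,  0.64357427,  0.74020222],
       [ 0.        ,  0.        ,  0.        ,  1.        ]])}
side tile 0.69 [ 0.54  -0.087  0.043]
side tile 0.66 [ 0.522 -0.158  0.04 ]
side tile 0.66 [ 0.381 -0.323  0.027]
side tile 0.64 [ 0.659 -0.318  0.015]
side pad 0.82 [ 0.54  -0.085  0.046]
si
[... 767 characters left out ...]
        ,  1.        ]])}
{'time': 0.9, 'joint_pos': array([ 1.08092536e+00,  2.45096998e-01,  1.55777771e+00,  3.94726950e-05,
        1.33870524e+00, -1.74137819e-01]), 'qvel': array([5.07236542e-04, 6.74182150e-04, 6.18814946e-05, 1.25894212e-03,
       1.50657429e-03, 1.05085188e-03]), 'effort': array([ 3.29732693e-04, -4.15851223e+01, -3.14871669e+01,  6.84336224e-02,
        2.88269750e-02,  5.09756853e-05]), 'tcp_pos': array([0.20185168, 0.61788659, 0.21346918]), 'orientation': array([ 0.57238827, -0.41515986,  0.57239209,  0.41518821]), 'force': array([ 0.15551141, -0.98776272,  0.18648592]), 'torque': array([-0.02046404,  0.0005444 , -0.01657965]), 'finger_gap': 0.09406586964456035}
```

View pics/scene0.png

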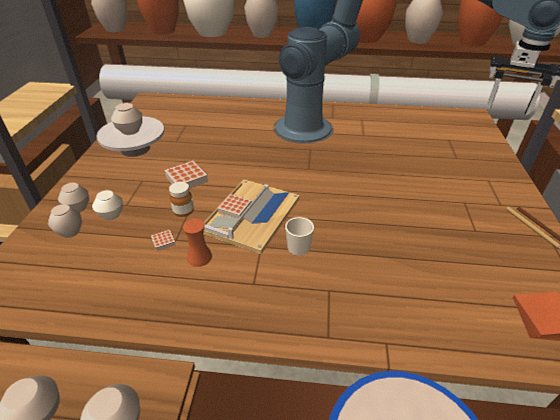

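View pics/side0.png

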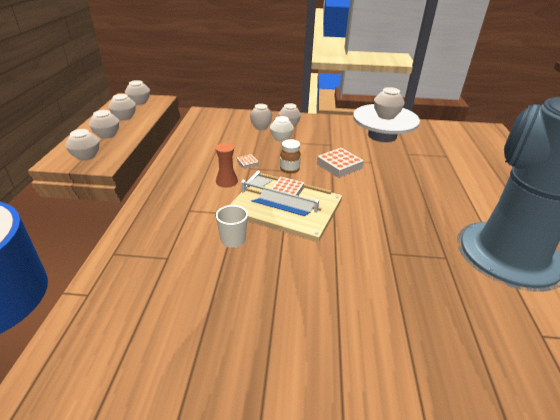

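The scene picture shows the jig with the tile (235,205) behind the flap, and the blue pad at about (270,207). The cup is at (299,235), the jar at (180,198) and the chuck at (197,243). A bigger look-alike tile is at (186,173) and a smaller one at (163,239). The side picture agrees.

```bash
cat >> h.py <<'E'
from scipy.spatial.transform import Rotation as Ro
def R0():
    s=get_state();q=s["orientation"];return Ro.from_quat([q[1],q[2],q[3],q[0]]),np.array(s["tcp_pos"]),s
def goal(p,yaw,flip=1):
    """units of shift after turning, turn units; tool x down, tool z = flip*jig y"""
    R,t,s=R0(); y=np.array([-np.sin(yaw),np.cos(yaw),0])*flip; x=np.array([0,0,-1.]); G=Ro.from_matrix(np.c_[x,np.cross(y,x),y])
    print("turn units",np.round((R.inv()*G).as_rotvec()/.08,2),"shift(after turn)",np.round(G.inv().apply(np.array(p)-t)/.025,2),"shift(now)",np.round(R.inv().apply(np.array(p)-t)/.025,2))
E
python3 - <<'E'
from h import *
R,t,s=R0();print(R.as_matrix().round(2)); print(camera_info("wrist")["cam_to_world"].round(3),camera_info("wrist")["camera_matrix"].round(0))
for c,n,z in [("scene","jig",.018),("side","jig",.018),("scene","tile",.038),("side","pad",.045)]:
    look(c)
    for d in cut_out(n,c)[:3]:
        v,u=np.nonzero(d["mask"]); P=np.array([ray(c,(a,b),z)[:2] for a,b in zip(u,v)])
        r=cv2.minAreaRect((P*1000).astype(np.float32)); print(c,n,round(d["conf"],2),np.round(r[0]),np.round(r[1]),round(r[2],1))
for f in (1,-1): goal([.5,-.09,.28],-.28,f)
E
```

```text
[[-0.   -0.95  0.31]
 [ 0.    0.31  0.95]
 [-1.    0.    0.  ]]
[[ 0.311 -0.916 -0.252  0.128]
 [ 0.951  0.299  0.083  0.642]
 [-0.001 -0.266  0.964  0.386]
 [ 0.     0.     0.     1.   ]] [[319.   0. 279.]
 [  0. 319. 211.]
 [  0.   0.   1.]]Traceback (most recent call last):
  File "<stdin>", line 6, in <module>
  File "h.py", line 12, in ray
    i=camera_info(c);T=np.array(i["cam_to_world"]);d=np.linalg.inv(np.array(i["camera_matrix"]))@[uv[0],uv[1],1]
ValueError: time passes only in moves, steps and waits
```

```bash
python3 - <<'E'
s=open('h.py').read()
s=s.replace('def ray(c,uv,z):\n    i=camera_info(c)','def ray(c,uv,z,i=None):\n    i=i or camera_info(c)')
open('h.py','w').write(s)
E
python3 - <<'E'
from h import *
for c,n,z in [("scene","jig",.018),("side","jig",.018)]:
    look(c); i=camera_info(c)
    for d in cut_out(n,c)[:2]:
        v,u=np.nonzero(d["mask"]); P=np.array([ray(c,(a,b),z,i)[:2] for a,b in zip(u,v)])
        r=cv2.minAreaRect((P*1000).astype(np.float32)); print(c,n,round(d["conf"],2),np.round(r[0]),np.round(r[1]),round(r[2],1))
goal([.5,-.09,.28],-.28,1)
E
```

```text
scene jig 0.85 [ 534. -112.] [196. 265.] 71.0
scene jig 0.37 [ 509. -165.] [75. 92.] 69.7
side jig 0.81 [ 538. -110.] [215. 277.] 70.4
turn units [-0.45 -0.   -0.  ] shift(after turn) [ -2.66 -19.29 -23.92] shift(now) [ -2.66 -20.13 -23.21]
```

Request:
{"name": "jog_arm", "arguments": {"plan": "-0.2 -0.84 -0.97 0 0 0 86;-0.2 -0.84 -0.97 0 0 0 86;-0.2 -0.84 -0.97 0 0 0 86;-0.2 -0.84 -0.97 0 0 0 86;-0.2 -0.84 -0.97 0 0 0 86;-0.2 -0.84 -0.97 0 0 0 86;-0.2 -0.84 -0.97 0 0 0 86;-0.2 -0.84 -0.97 0 0 0 86;-0.2 -0.84 -0.97 0 0 0 86;-0.2 -0.84 -0.97 0 0 0 86;-0.2 -0.84 -0.97 0 0 0 86;-0.2 -0.84 -0.97 0 0 0 86"}}

```text
time: 2.2
tcp_pos: [0.3541, 0.252, 0.2743]
orientation: [0.57, -0.419, 0.57, 0.418]
force: [0.4, 0.4, 0.3]
finger_gap: 0.0858
```

Request:
{"name": "jog_arm", "arguments": {"plan": "-0.1 -0.84 -0.97 0 0 0 86;-0.1 -0.84 -0.97 0 0 0 86;-0.1 -0.84 -0.97 0 0 0 86;-0.1 -0.84 -0.97 0 0 0 86;-0.1 -0.84 -0.97 0 0 0 86;-0.1 -0.84 -0.97 0 0 0 86;-0.1 -0.84 -0.97 0 0 0 86;-0.1 -0.84 -0.97 0 0 0 86;-0.1 -0.84 -0.97 0 0 0 86;-0.1 -0.84 -0.97 0 0 0 86;-0.1 -0.84 -0.97 0 0 0 86;-0.1 -0.84 -0.97 0 0 0 86"}}

```text
time: 3.2
tcp_pos: [0.5116, -0.1208, 0.3114]
orientation: [0.574, -0.421, 0.566, 0.415]
force: [-0.1, 0.5, 1.1]
finger_gap: 0.0858
```

Request:
{"name": "jog_arm", "arguments": {"plan": "0 0 0 0 0 0 86;0 0 0 0 0 0 86"}}

```text
time: 3.37
tcp_pos: [0.5128, -0.1261, 0.3115]
orientation: [0.576, -0.419, 0.568, 0.413]
force: [0.1, 0.2, 0.1]
finger_gap: 0.0859
```

```bash
python3 - <<'E'
from h import *
f=look("wrist"); i=camera_info("wrist"); np.savez("w1.npz",K=i["camera_matrix"],T=i["cam_to_world"])
cv2.imwrite("pics/w1raw.png",f); cv2.imwrite("pics/w1.png",cv2.resize(f,(800,600),interpolation=cv2.INTER_CUBIC))
R,t,s=R0();print(t,R.as_matrix().round(3))
for n in ["tile","pad","flap_edge","rod"]:
    for d in find_in(n,"wrist")[:3]: print(n,round(d["conf"],2),np.round(w("wrist",d["at"]),3))
E
```

```text
[ 0.51274365 -0.12585303  0.31141892] [[ 0.014 -0.952  0.307]
 [-0.001  0.307  0.952]
 [-1.    -0.014  0.003]]
tile 0.91 [ 0.377 -0.342  0.031]
tile 0.85 [ 0.665 -0.312  0.014]
tile 0.62 [ 0.523 -0.157  0.035]
pad 0.57 [ 0.545 -0.076  0.046]
flap_edge 0.78 [ 0.542 -0.078  0.044]
rod 0.84 [ 0.503 -0.098  0.022]
```

View pics/w1.png

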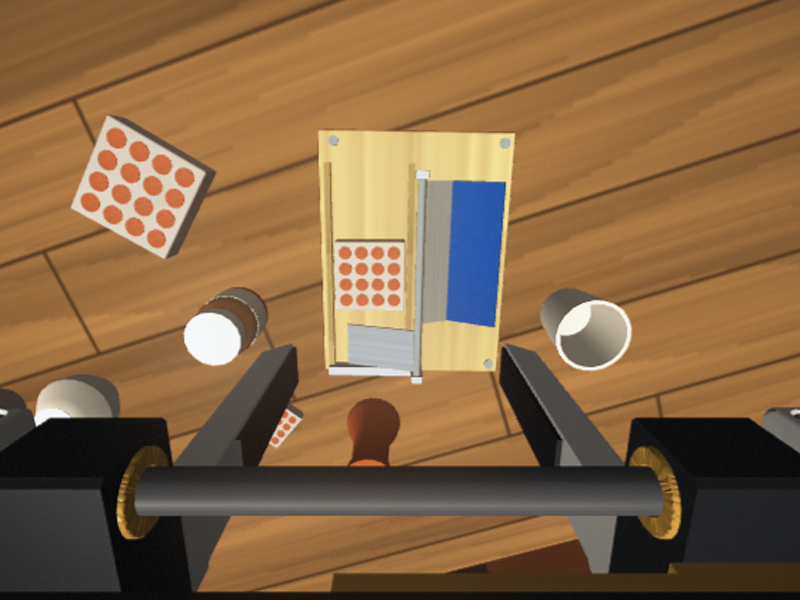

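The wrist view shows the jig with the push direction pointing down in the picture. Base corners are at (319,130), (515,133), (494,371) and (325,372). The tile top spans (335,242) to (404,310), the rod blocks are at (422,174) and (416,380), and the tile is well short of the flap.

```bash
python3 - <<'E'
from h import *
from scipy.optimize import least_squares
d=np.load("w1.npz");i=dict(camera_matrix=d["K"],cam_to_world=d["T"])
print("cam",d["T"][:3,3].round(3))
px=np.array([[319,130],[515,133],[494,371],[422,174],[416,380]])*.7
J=np.array([[-140,-100,18],[-140,90,18],[110,90,18],[-100,0,52],[105,0,52]])/1000
X=np.array([ray("wrist",p,z,i)[:2] for p,z in zip(px,J[:,2])])
def f(v):
    c,s=np.cos(v[2]),np.sin(v[2]); return (J[:,:2]@np.array([[c,s],[-s,c]])+v[:2]-X)
r=least_squares(lambda v:f(v).ravel(),[.55,-.1,-.3],loss="soft_l1",f_scale=.003); print(r.x.round(4),(f(r.x)*1000).round(1).tolist())
v=r.x; np.save("jig.npy",v)
c,s=np.cos(v[2]),np.sin(v[2]);A=np.array([[c,-s],[s,c]])
for p in [(335,241),(405,241),(404,309),(334,310)]:
    print("tile corner jig",(A.T@(ray("wrist",np.array(p)*.7,.038,i)[:2]-v[:2])*1000).round(1))
E
cat >> h.py <<'E'
def jig2w(x,y,z):
    v=np.load("jig.npy");c,s=np.cos(v[2]),np.sin(v[2]);return np.r_[np.array([[c,-s],[s,c]])@[x/1000,y/1000]+v[:2],z/1000]
def where():
    v=np.load("jig.npy");R,t,s=R0();c,k=np.cos(v[2]),np.sin(v[2]);M=R.as_matrix()
    A=np.array([[c,k],[-k,c]]);a=A@(t[:2]-v[:2])*1000
    print("t",s["time"],"TCP jig",a.round(1),"z",round(t[2]*1000,1),"gap",s["finger_gap"])
    g=s["finger_gap"]/2+.00625
    for n,sg in(("pad",1),("tile",-1)):
        p=t+M[:,0]*.008+sg*g*M[:,2]; print(n,"tip jig",(A@(p[:2]-v[:2])*1000).round(1),"z",round(p[2]*1000,1))
    print("F",np.round(s["force"],1))
E
python3 -c "
from h import *
v=np.load('jig.npy');goal(jig2w(-75,-1,120),v[2]);where()"
```

```text
cam [ 0.437 -0.102  0.483]
[ 0.5433 -0.1146 -0.3317] [[-1.6, -1.1], [0.0, 0.6], [1.2, 0.9], [0.6, 0.1], [-0.3, -0.5]]
tile corner jig [-35.6 -82.5]
tile corner jig [-36.9 -14. ]
tile corner jig [ 32.7 -13.4]
tile corner jig [ 35.2 -84.9]
turn units [0.28 0.04 0.18] shift(after turn) [7.67 1.96 0.72] shift(now) [7.64 2.05 0.74]
t 3.6167 TCP jig [-26.1 -18.9] z 311.6 gap 0.08585742123499414
pad tip jig [-27.1  30.2] z 303.8
tile tip jig [-24.9 -68.1] z 303.5
F [-0.3  0.4 -0.6]
```

Request:
{"name": "jog_arm", "arguments": {"plan": "0.9 0.2 0.09 0.28 0 0.18 86;0.9 0.2 0.09 0 0 0 86;0.9 0.2 0.09 0 0 0 86;0.9 0.2 0.09 0 0 0 86;0.9 0.2 0.09 0 0 0 86;0.9 0.2 0.09 0 0 0 86;0.9 0.2 0.09 0 0 0 86;0.9 0.2 0.09 0 0 0 86;0.3 0 0 0 0 0 86;0 0 0 0 0 0 86;0 0 0 0 0 0 86"}}

```text
time: 4.53
tcp_pos: [0.4799, -0.0825, 0.121]
orientation: [0.575, -0.417, 0.57, 0.413]
force: [1.2, -0.7, 0.7]
finger_gap: 0.0861
```

```bash
python3 - <<'E'
from h import *
where();v=np.load('jig.npy');goal(jig2w(-65,-1,75),v[2])
f=look("wrist");cv2.imwrite("pics/w2.png",cv2.resize(f,(800,600)))
i=camera_info("wrist")
for P in [(-36,-15,38),(-36,-85,38),(-100,0,52),(-95,72,56)]: print(P,(proj("wrist",jig2w(*P))/.7).round(0))
E
```

```text
t 4.5333 TCP jig [-70.4   9.7] z 121.0 gap 0.08612159388815287
pad tip jig [-71.1  59. ] z 113.1
tile tip jig [-69.6 -39.6] z 112.9
F [ 1.2 -0.7  0.7]
turn units [0.2  0.04 0.12] shift(after turn) [ 1.84 -0.22 -0.43] shift(now) [ 1.84 -0.19 -0.44]
(-36, -15, 38) [[357. 364.]]
(-36, -85, 38) [[241. 362.]]
(-100, 0, 52) [[382. 265.]]
(-95, 72, 56) [[516. 277.]]
```

View pics/w2.png

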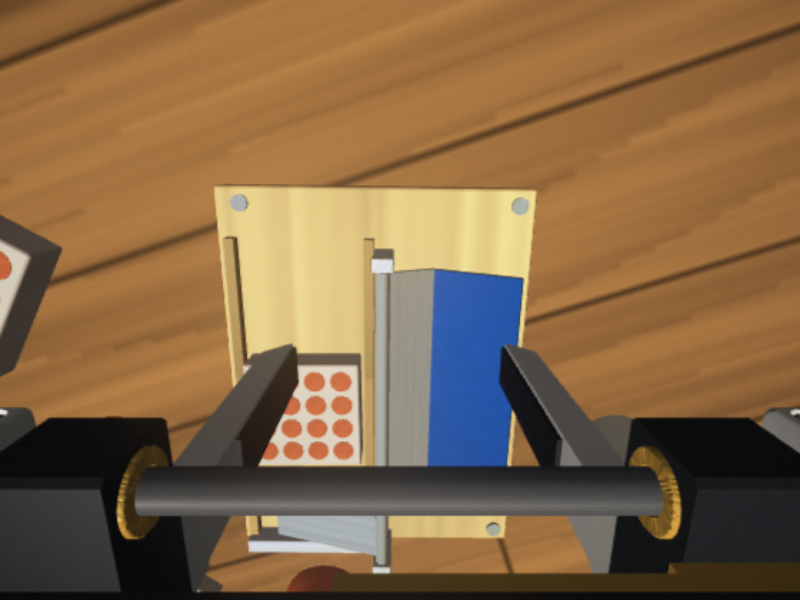

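The second view agrees with the fit: the rear tile edge is at row 364 and the rod block at (382,262). Next I line up and go down.

Request:
{"name": "jog_arm", "arguments": {"plan": "0.6 0 -0.25 0.2 0 0.12 86;0.6 0 -0.18 0 0 0 86;0.4 0 0 0 0 0 86;0 0 0 0 0 0 86;0 0 0 0 0 0 86"}}

```text
time: 5.0
tcp_pos: [0.484, -0.0958, 0.0886]
orientation: [0.58, -0.415, 0.572, 0.406]
force: [-0.4, 0.5, 0.8]
finger_gap: 0.0858
```

```bash
python3 - <<'E'
from h import *
where();v=np.load('jig.npy');goal(jig2w(-65,-1,32),v[2])
E
```

```text
t 5.0 TCP jig [-62.2  -1.6] z 88.6 gap 0.0857897069126353
pad tip jig [-62.   47.6] z 80.7
tile tip jig [-62.1 -50.7] z 80.6
F [-0.4  0.5  0.8]
turn units [-0.    0.02  0.21] shift(after turn) [2.27 0.11 0.02] shift(now) [2.26 0.15 0.02]
```

Request:
{"name": "jog_arm", "arguments": {"plan": "0.5 0.12 0 0 0 0.2 86;0.5 0 0 0 0 0 86;0.4 0 0 0 0 0 86;0.3 0 0 0 0 0 86;0.2 0 0 0 0 0 86;0.1 0 0 0 0 0 86;0 0 0 0 0 0 86;0 0 0 0 0 0 86"}}

```text
time: 5.67
tcp_pos: [0.485, -0.098, 0.0401]
orientation: [0.575, -0.414, 0.575, 0.409]
force: [-2.4, 0.4, 4.6]
finger_gap: 0.0858
```

```bash
python3 - <<'E'
from h import *
where();v=np.load('jig.npy');goal(jig2w(-65,-1,32),v[2])
E
```

```text
t 5.6667 TCP jig [-60.6  -3.3] z 40.1 gap 0.08583513888189168
pad tip jig [-60.6  45.8] z 31.9
tile tip jig [-60.4 -52.5] z 32.2
F [-2.4  0.4  4.6]
turn units [ 0.04 -0.05  0.07] shift(after turn) [0.32 0.18 0.09] shift(now) [0.32 0.18 0.09]
```

Request:
{"name": "jog_arm", "arguments": {"plan": "0.25 0 0.08 0 0 0 86;0.2 0 0 0 0 0 86;0.1 0 0 0 0 0 86;0.05 0 0 0 0 0 86"}}

```text
time: 6.0
tcp_pos: [0.4865, -0.0996, 0.0313]
orientation: [0.571, -0.416, 0.577, 0.41]
force: [-8.3, 2.5, 15.0]
finger_gap: 0.0863
```

```bash
python3 - <<'E'
from h import *
where();v=np.load('jig.npy');goal(jig2w(25,-1,32),v[2])
f=look("side");u=proj("side",jig2w(0,0,30))[0].astype(int);cv2.imwrite("pics/s2.png",cv2.resize(f[u[1]-60:u[1]+60,u[0]-80:u[0]+80],(800,600),interpolation=cv2.INTER_CUBIC))
E
```

```text
t 6.0 TCP jig [-58.6  -4.3] z 31.3 gap 0.086251937165456
pad tip jig [-59.   44.9] z 22.7
tile tip jig [-58.2 -53.8] z 23.8
F [-8.3  2.5 15. ]
turn units [ 0.11 -0.13  0.02] shift(after turn) [-0.03 -3.34  0.13] shift(now) [-0.02 -3.35  0.1 ]
```

View pics/s2.png

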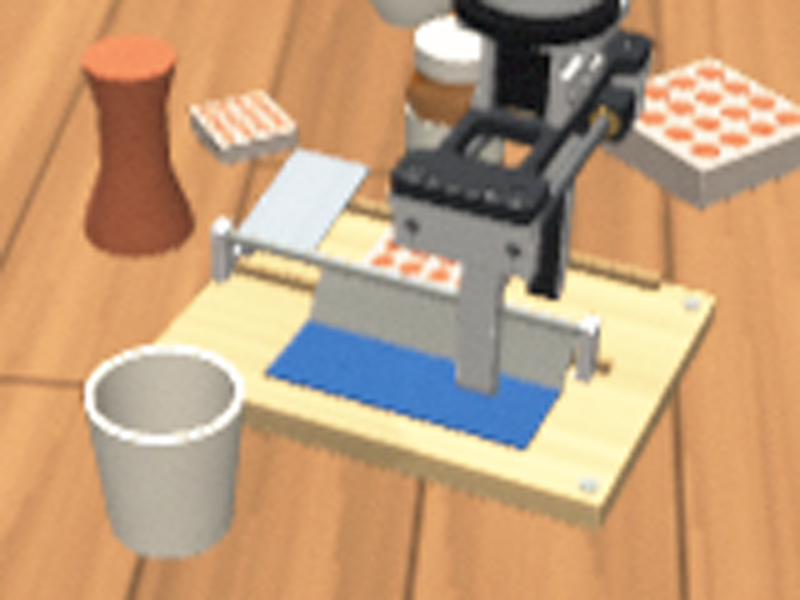

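The side crop shows the pad pressed flat (400,380) and the flap raised (310,200). The tile is still behind it. Now the push.

Request:
{"name": "jog_arm", "arguments": {"plan": "0 -0.2 0.05 0.05 0 0 86;0 -0.3 0.02 0 0 0 86;0 -0.3 0.02 0 0 0 86;0 -0.3 0.02 0 0 0 86;0 -0.3 0.02 0 0 0 86;0 -0.3 0.02 0 0 0 86"}}

```text
time: 6.55
tcp_pos: [0.5198, -0.1057, 0.0319]
orientation: [0.565, -0.408, 0.582, 0.419]
force: [-7.6, 0.9, 8.0]
finger_gap: 0.0865
```

```bash
python3 - <<'E'
from h import *
where();v=np.load('jig.npy');goal(jig2w(22,-1,32),v[2])
E
```

```text
t 6.55 TCP jig [-25.1   0.7] z 31.9 gap 0.08645581137961288
pad tip jig [-25.8  50.1] z 23.3
tile tip jig [-24.8 -48.9] z 24.4
F [-7.6  0.9  8. ]
turn units [ 0.13 -0.14 -0.34] shift(after turn) [-0.01 -1.88 -0.07] shift(now) [-0.06 -1.88 -0.09]
```

Request:
{"name": "jog_arm", "arguments": {"plan": "0.02 -0.3 -0.02 0.05 -0.05 -0.1 86;0.02 -0.3 -0.02 0.05 -0.05 -0.1 86;0.02 -0.3 0 0 0 -0.1 86;0.02 -0.3 0 0 0 -0.05 86;0.01 -0.2 0 0 0 0 86"}}

```text
time: 6.97
tcp_pos: [0.5362, -0.1107, 0.0308]
orientation: [0.56, -0.398, 0.585, 0.43]
force: [-17.1, 1.9, 19.3]
finger_gap: 0.0859
```

```bash
python3 - <<'E'
from h import *
where();v=np.load('jig.npy');goal(jig2w(22,-1,32),v[2])
E
```

```text
t 6.9667 TCP jig [-8.   1.4] z 30.8 gap 0.08593557143432957
pad tip jig [-9.2 50.6] z 22.7
tile tip jig [ -7.8 -47.9] z 23.0
F [-17.1   1.9  19.3]
turn units [ 0.17 -0.03 -0.72] shift(after turn) [-0.05 -1.2  -0.1 ] shift(now) [-0.11 -1.19 -0.11]
```

Request:
{"name": "jog_arm", "arguments": {"plan": "-0.04 -0.2 -0.02 0.05 0 -0.5 86;-0.02 -0.3 -0.02 0.05 0 -0.5 86;0 -0.3 0 0 0 -0.4 86;0 -0.3 0 0 0 -0.3 86"}}

```text
time: 7.3
tcp_pos: [0.5563, -0.1171, 0.0316]
orientation: [0.586, -0.431, 0.561, 0.395]
force: [-8.1, 0.2, 6.6]
finger_gap: 0.0859
```

```bash
python3 - <<'E'
from h import *
where();v=np.load('jig.npy');goal(jig2w(22,-1,32),v[2])
E
```

```text
t 7.3 TCP jig [13.1  1.9] z 31.6 gap 0.08589493453913855
pad tip jig [13.2 51. ] z 23.5
tile tip jig [ 14.1 -47.4] z 23.6
F [-8.1  0.2  6.6]
turn units [ 0.11 -0.01  0.78] shift(after turn) [-0.02 -0.35 -0.11] shift(now) [ 0.   -0.35 -0.12]
```

Request:
{"name": "jog_arm", "arguments": {"plan": "0 -0.2 -0.02 0 0 0.1 86;0 -0.2 -0.02 0 0 0 86;0 -0.2 0 0 0 0 86"}}

```text
time: 7.55
tcp_pos: [0.5629, -0.1193, 0.0311]
orientation: [0.58, -0.423, 0.567, 0.404]
force: [-21.9, 3.2, 21.4]
finger_gap: 0.0858
```

```bash
python3 - <<'E'
from h import *
where();v=np.load('jig.npy');goal(jig2w(22,-1,32),v[2])
E
```

```text
t 7.55 TCP jig [20.1  2. ] z 31.1 gap 0.08583125037037333
pad tip jig [19.8 51.1] z 23.1
tile tip jig [ 20.8 -47.2] z 23.1
F [-21.9   3.2  21.4]
turn units [0.13 0.   0.4 ] shift(after turn) [-0.04 -0.08 -0.12] shift(now) [-0.03 -0.08 -0.12]
```

Request:
{"name": "jog_arm", "arguments": {"plan": "-0.04 -0.2 0 0 0 -0.1 86;0 -0.25 0 0 0 -0.1 86;0 -0.25 0 0 0 -0.1 86"}}

```text
time: 7.8
tcp_pos: [0.5631, -0.1193, 0.031]
orientation: [0.575, -0.415, 0.573, 0.411]
force: [-26.1, 5.3, 28.7]
finger_gap: 0.086
```

```bash
python3 - <<'E'
from h import *
where()
f=look("scene");u=proj("scene",jig2w(50,-40,30))[0].astype(int);cv2.imwrite("pics/c2.png",cv2.resize(f[u[1]-45:u[1]+45,u[0]-60:u[0]+60],(800,600),interpolation=cv2.INTER_CUBIC))
print([((proj("scene",jig2w(*p))[0]-u+[60,45])*800/120).round() for p in [(30,-15,38),(30,-85,38),(100,-12,32),(100,-88,32)]])
E
```

```text
t 7.8 TCP jig [20.2  1.9] z 31.0 gap 0.08603373507594583
pad tip jig [19.8 51.2] z 22.9
tile tip jig [ 20.7 -47.3] z 23.0
F [-26.1   5.3  28.7]
[array([482., 277.]), array([336., 230.]), array([401., 397.]), array([237., 341.])]
```

View pics/c2.png

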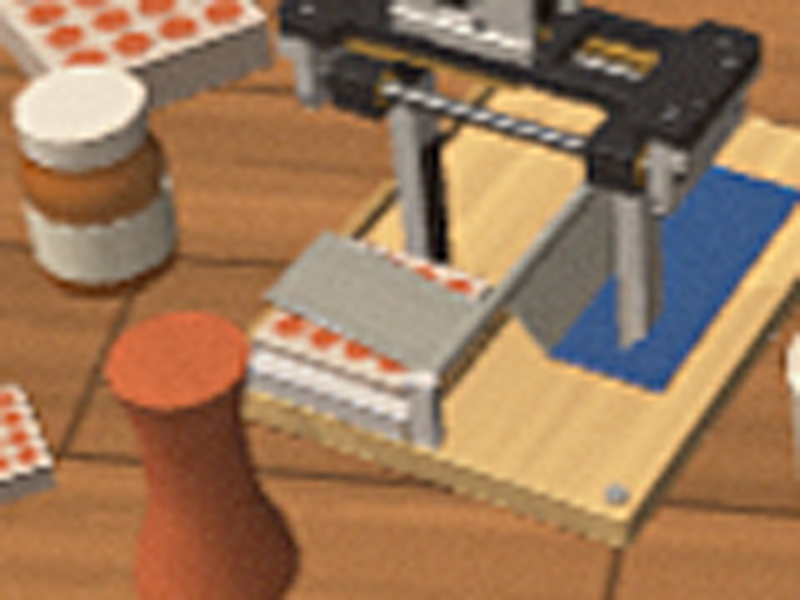

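The scene crop shows the tile under the raised flap, its front row of dimples against the end stop (330,370). To rule out pad friction being what stopped it, I push once more with less downward load.

Request:
{"name": "jog_arm", "arguments": {"plan": "-0.1 0 0 0 0 0 86;-0.06 -0.12 0 0 0 0 86;-0.04 -0.24 0 0 0 0 86;0 -0.28 0 0 0 0 86"}}

```text
time: 8.18
tcp_pos: [0.5636, -0.1188, 0.034]
orientation: [0.567, -0.401, 0.582, 0.423]
force: [-28.1, 5.9, 28.1]
finger_gap: 0.0862
```

```bash
python3 -c "
from h import *
where()"
```

```text
t 8.1833 TCP jig [20.6  2.6] z 34.0 gap 0.08624229536969241
pad tip jig [20. 52.] z 26.0
tile tip jig [ 20.5 -46.8] z 26.1
F [-28.1   5.9  28.1]
```

Even at about half the pad load it stops at the same place, so it is a hard stop. Next I back off a few mm with the pad still held, then rise.

Request:
{"name": "jog_arm", "arguments": {"plan": "0 0.15 0 0 0 0 86;0 0.2 0 0 0 0 86;-0.1 0 -0.05 0 0 0 86;-0.3 0 -0.05 0 0 0 86;-0.5 0 0 0 0 0 86;-0.8 0 0 0 0 0 86;-0.8 0 0 0 0 0 86;-0.8 0 0 0 0 0 86;-0.8 0 0 0 0 0 86;-0.8 0 0 0 0 0 86;0 0 0 0 0 0 86"}}

```text
time: 9.1
tcp_pos: [0.5601, -0.1201, 0.1671]
orientation: [0.568, -0.401, 0.582, 0.422]
force: [1.0, 0.1, -0.2]
finger_gap: 0.0859
```

```bash
python3 - <<'E'
from h import *
where()
f=look("scene");u=proj("scene",jig2w(50,-40,30))[0].astype(int);a=cv2.resize(f[u[1]-45:u[1]+45,u[0]-60:u[0]+60],(800,600),interpolation=cv2.INTER_CUBIC)
cv2.imwrite("pics/c3.png",a)
f=look("wrist");cv2.imwrite("pics/w3.png",cv2.resize(f,(800,600)))
print([(proj("wrist",jig2w(*p))[0]/.7).round() for p in [(30,-15,38)]]+[get_state()["time"]])
E
```

```text
t 9.1 TCP jig [17.7  0.2] z 167.1 gap 0.0859229630651834
pad tip jig [17.3 49.4] z 159.1
tile tip jig [ 17.6 -49. ] z 159.1
F [ 1.   0.1 -0.2]
[array([376., 323.]), 9.2]
```

View pics/c3.png

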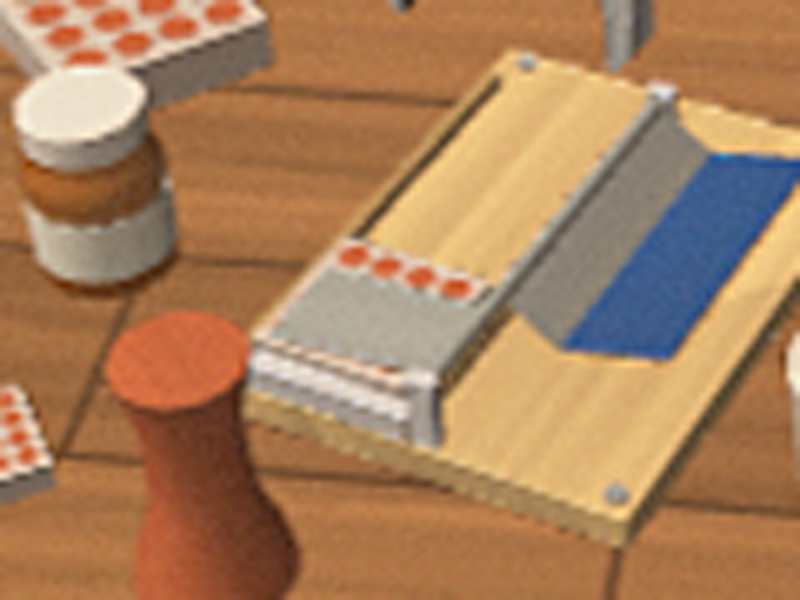

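View pics/w3.png

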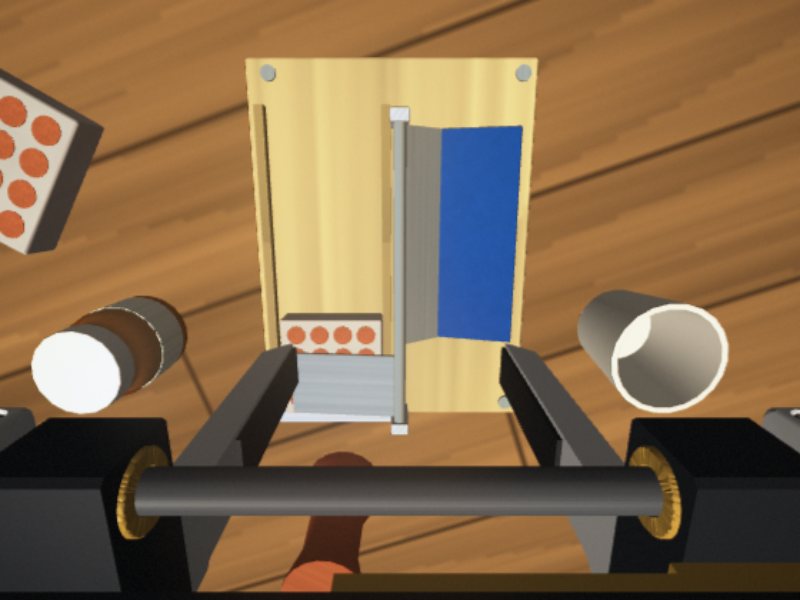

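The flap now rests on the tile, with the rear row of dimples exposed, and the gripper is clear. The tile's rear edge is at row ~320 where home predicts 323, so I check that 2 mm against nearby jig marks.

```bash
python3 - <<'E'
from h import *
f=look("wrist"); P={"block far":(105,0,52),"block near":(-100,0,52),"base farright":(110,90,18),"base nearR":(-140,90,18),"base nearL":(-140,-100,18),"stop topface L":(100,-88,32),"tile rearR":(30,-15,38),"tile rearL":(30,-85,38)}
for k,p in P.items(): print(k,(proj("wrist",jig2w(*p))[0]/.7).round(1))
g=cv2.cvtColor(f,cv2.COLOR_BGR2GRAY)
a=cv2.resize(f[205:305,185:295],None,fx=6,fy=6,interpolation=cv2.INTER_CUBIC);cv2.imwrite("pics/w4.png",a)
c=slice(215,255); print("rows from 215:",g[215:235,c].mean(1).round().astype(int), "rows 280:",g[280:300,c].mean(1).round().astype(int))
E
```

```text
block far [397.7 435.7]
block near [398.6 118.5]
base farright [515.6 419.2]
base nearR [539.2  61.4]
base nearL [242.6  60.5]
stop topface L [276.8 415.1]
tile rearR [376. 325.]
tile rearL [273.1 324.7]
rows from 215: [204 204 204 204 204 204 135  94  90  90  86 152 204 216 217 214 190 174
 164 160] rows 280: [183 185 186 186 185 182 179 177 178 181 182 182 198 219 222 221 224 197
 127 110]
```

View pics/w4.png

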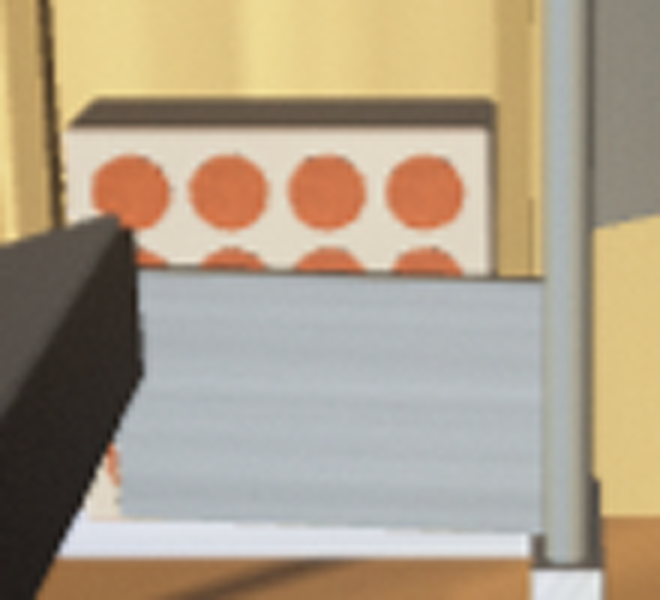

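```bash
python3 -c "
from h import *
print(sign_off())"
```

```text
the job is handed in; nothing more can be done
None
```

The tile is in the jig, pushed home against the end stop and clamped by the flap. I handed the job in at about 9.4 s of the 48 s allowed.

**What I did:** I found the jig's pose from one wrist picture and set the fingers 86 mm apart. One fingertip pressed the blue pad flat, and the side picture showed the flap open. With the pad held, the other fingertip pushed the tile along the channel to the stop. I then backed off a few mm and rose clear, which let the flap down onto the tile.

**Last checks:**
- **Home position:** the fingertip stopped at the same place twice, the second time with the pad held less firmly. That puts the tile's rear face at about x = 28.5 mm, where 30 is expected. The last wrist picture also put the rear edge about 2 px short. Jig marks near it were off by a similar amount or more in the same direction, so I took this as calibration error. No gap shows between the tile and the stop.
- **Clamping:** the flap rests on the tile with about 24 mm of its rear sticking out, where 23 is expected.
- **Surroundings:** the force reading was near zero with the gripper clear. The cup, jar and chuck look unmoved by eye; I did not measure them again.

The highest readings during the push were about 28 N along the channel and 29 N upward. While sliding, the tool tilted up to about 0.06 rad, and I corrected it on the way.

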